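# Shut the punch tray and draw out the wax tray

## Task

Push the tray of punches, which was left open, fully home, and only then hook a fingertip behind the front lip of the tray that holds the wax block and draw it out all the way to its stop. Keep the tray with the thread spool shut and the wax lying in its tray; do not pinch a tray's lip or lift the wax, and leave the bottle, the standing tan spool and the tape roll where they stand.

Things in the scene. Friction and masses are not known exactly. Their poses are not given: they have to be found in the camera images.
- tray_punch (a joint): how far the tray with the three punches is out, m: 0 fully home, 0.090 at its stop. It starts 0.055 to 0.080 out; the other two start at most 0.004 out. Each tray slides level along its own runner, with about 1.5 N of friction, and stays where it is left.
- tray_wax (a joint): how far the tray with the wax block is out, m: 0 fully home, 0.090 at its stop
- tray_spool (a joint): how far the tray with the thread spool is out, m: 0 fully home, 0.090 at its stop
- board: fixed plywood board 240 x 410 x 12 mm on 3 mm feet, carrying three equal aluminium runners 130 mm apart with grey trays, 90 x 200 mm, open above. Origin: centre of its feet's underside on the bench; x points away from the robot, the trays draw out along -x past its front edge. Which tray is in which runner varies. Right of y = -0.106 the bench top is 2.5 mm higher.
- wax: loose yellow-brown wax block, 36 x 56 x 22 mm, about 50 g, lying in its tray behind the divider. Origin: centre of its underside.
- lip_in_punch: inner half of the upright front lip (plate 90 wide, 6 thick, 40 mm tall) of the tray with three steel drive punches lying fixed in it. Origin: mid-thickness, middle of the lip's top edge, 59 mm above the bench; x points into the tray (the way it shuts), y along the lip, z up.
- lip_out_punch: outer half (the side facing the robot) of the same lip, same origin and axes. Behind the lip: empty finger bay 62 mm long (to a 14 mm high divider), 84 mm wide, floor 37 mm below the lip's top; side walls end 15 mm below it.
- lip_in_wax: inner half of the upright front lip (plate 90 wide, 6 thick, 40 mm tall) of the wax block's tray. Origin: mid-thickness, middle of the lip's top edge, 59 mm above the bench; x points into the tray (the way it shuts), y along the lip, z up.
- lip_out_wax: outer half (the side facing the robot) of the same lip, same origin and axes. Behind the lip: empty finger bay 62 mm long (to a 14 mm high divider), 84 mm wide, floor 37 mm below the lip's top; side walls end 15 mm below it.
- lip_in_spool: front lip, same shape, of the tray with a dark thread spool lying fixed in it. Origin: mid-thickness, middle of the lip's top edge, 59 mm above the bench; x points into the tray (the way it shuts), y along the lip, z up.
- dye_bottle: loose bystander: small dark-capped bottle, 42 mm across, 136 mm tall, standing right of the board; origin: centre of its underside
- tan_spool: loose bystander: spool of tan thread with dark grey flanges standing upright, 52 mm across, 86 mm tall, right of the board; origin: centre of its underside
- tape_roll: loose bystander: roll of tan tape lying flat, 100 mm across, 25 mm high, left of the board; origin: centre of its underside
There are look-alikes about, which are no part of the job. Of the things like the wax, leave any that is green; of the rest the larger one is meant.

How it is judged:
On the way, in this order (a step that is already met when the one before it is completed fails the run):
1. the punch tray is pushed home while the wax tray is still shut (value of joint tray_punch below 0.005 m and value of joint tray_wax below 0.015 m), for 0.2 s.
2. the wax tray is drawn out to its stop (value of joint tray_wax above 0.085 m and value of joint tray_punch below 0.005 m), for 0.2 s.
At the end, for the whole second after the job is handed in: Punch tray within 5 mm of fully home, wax tray within 5 mm of its 90 mm stop, spool tray no more than 12 mm out, wax block at rest in its tray behind the finger bay, bottle, the standing tan spool and the tape roll within 20 mm of where they stood (all of step 2 and value of joint tray_spool below 0.012 m and x of wax in the frame of lip_in_wax between 0.06 and 0.2 m and z of wax in the frame of lip_in_wax below -0.025 m and linear speed of wax below 0.02 m/s and distance of each of dye_bottle, tan_spool, tape_roll from where it was at the start of the episode below 0.02 m); the robot touches nothing.
It fails at once if the punch tray and the wax tray both stand open (more than 20 mm) (value of joint each of tray_punch, tray_wax above 0.02 m).
It fails at once if the spool tray is drawn out more than 12 mm (value of joint tray_spool above 0.012 m).
It fails at once if the wax is lifted or leaves its tray (not (x of wax in the frame of lip_in_wax between 0.06 and 0.2 m and z of wax in the frame of lip_in_wax below -0.025 m)).
It fails at once if a tray's lip is pinched between the fingers (more than 2 N on both its faces) ((contact force between the fingers and lip_in_punch above 2 N and contact force between the fingers and lip_out_punch above 2 N) or (contact force between the fingers and lip_in_wax above 2 N and contact force between the fingers and lip_out_wax above 2 N)).
It fails at once if the bottle, the standing spool or the tape roll is moved more than 20 mm (distance of any of dye_bottle, tan_spool, tape_roll from where it was at the start of the episode above 0.02 m).
It also fails if it takes over 53 s, if anything falls off the work surface, if the arm or the gripper's body presses on something with over 40 N, if the wrist force passes 120 N, or if a joint passes its speed limit or range.

## Robot

A 6-joint arm with a two-finger parallel gripper is mounted at the origin on a cart in front of the work surface, level with it; the furniture and walls round the work are solid. World frame = base frame: x ahead of the robot, y to its left, z up, the work surface at z = 0. Lengths are in m, angles in rad, forces in N, time in s.
With the tool pointing down it reaches from about 0.35 to 0.975 m from the base axis. Payload 4.9 kg.
Tool frame: the origin (TCP) lies midway between the tips of the shut fingers; the grasp point (between the pads) lies manip.tcp_to_grasp behind it (manip.tcp_to_grasp is the distance from the TCP to the grasp point, in m); z points along the fingers, y is the line along which they close (so a half turn about z gives the same grasp; the last joint's range is limited). The gripper opens to 85 mm and grips with 20 to 120 N. Pads are 22 mm wide; open, the fingers measure 114 mm over their backs; the gripper's body (76 mm by 85 mm) begins 54 mm behind the grasp point. The pads swing forward as they close: fully open they stand 13 mm farther back than shut.
Start: joints at [-1.354, 0.053, 1.613, -0, 1.476, -0.119], TCP at [0.206, -0.59, 0.231] pointing down, gripper open.
Joint ranges: [-3.01, 3.01], [-1.01, 2.22], [0.06, 2.58], [-1.02, 4.17], [0.09, 2.62], [-3.14, 3.14]. Speed limits (rad/s): [2.57, 2.57, 3.14, 3.14, 3.14, 3.14].

## Interface

Orientations are given as a unit quaternion [w, x, y, z].
In Python, from plant import manip, grab_frame, calibration, job_done gives the robot as it stands.
- The arm moves only by the tool send_rows, never from a script. Its argument "rows" is a list of rows, each an object of numbers: "x", "y", "z": the shift along the tool's x, y, z normalised to -1 to 1, where 1 is 15 cm; "wx", "wy", "wz": the turn, a rotation vector about the tool's x, y, z normalised to -1 to 1, where 1 is pi/4 rad; "hand": the opening, from -1 (shut) to 1 (fully open). In form: [{"x": .., "y": .., "z": .., "wx": .., "wy": .., "wz": .., "hand": ..}, ...]. A call has exactly 10 rows; each row shifts and turns the commanded pose from where the row before left it, along the tool's axes as they then stand; what a row does not reach is not made up. A row lasts 1/12 s, in which the tool goes at most 41.7 mm and 7.16 degrees, less where a joint would pass 70% of its speed; a pose out of reach is approached as far as the arm can. A call with a number of a shift or a turn outside -1 to 1 is refused whole. A call with a gripper value outside its range is refused whole. The fingers move at their own pace and stop on an object; the grip force is fixed at half the most. Time passes only in rows, so rows that do not move let the fingers close, or fill a call up. It gives the time, the measured TCP pose, the force, the opening and the grip force at its end, in the units of the state.
- manip.state(): the state, without advancing time (a new reading comes with each control period).
- grab_frame(name): name is "side" or "top" or "wrist"; returns the picture (400x640x3 uint8, blue, green, red); there is no depth.
- calibration(name): a dict with "camera_matrix" (3x3 intrinsics, pixels), "k1" (the pictures are not rectified: a ray, as slopes to the right and down, at radius r is drawn at 1 + k1 r^2 times it, then the intrinsics apply), "R" (3x3) and "t" (3): a world point X has camera coordinates R X + t. Camera axes: x right, y down, z forward; pixel columns grow to the right and rows downward; lengths in m; the calibration is good to about 2 mm. A picture is of the moment at which its call begins: read the wrist's pose just before it. calibration takes no time and is no camera call; for the wrist camera it gives the pose at the moment of the call.
- job_done(): hands the job in; it is judged then, once.
The state is a dict: "time": time; "joint_pos": joint angles; "joint_vel": joint speeds; "joint_efforts": joint torques, N m; "tool_pos": TCP position; "tool_rot": TCP orientation; "contact_force": force on the tool from outside, world axes, zero at the start; "ft_torque": the same for the moment, N m; "gripper_width": opening from 0.0 (shut) to 1.0 (fully open); "grasp_force": force on a finger pad.
Only numpy, scipy, OpenCV 4.12 (cv2) and the standard library are available. Lean on these libraries where they do the work, as an engineer would, in place of code of your own. Each camera call takes 0.05 s, during which the arm holds its last target. There are 200 camera calls.

## Working session

There is one attempt and no reset: what is moved stays moved. The work goes in short steps, Python scripts to look and compute and a tool call to move; the robot and the scene stay as the last step left them, time stands still between calls to the robot, and variables do not carry over. Pictures are saved under pics/ and viewed, at most 10 in all, crops included, and the job is handed in when it is done.

Besides the shell and the picture viewer there is one more tool, called after ">>>" as a command line: name --argument value ..., lists and objects as JSON in quotes. send_rows: Moves the arm, as the interface text tells. Scaled input: -1 to 1 covers 15 cm each way for a shift and pi/4 rad each way for a turn. Its arguments: {"type":"object","properties":{"rows":{"type":"array","items":{"type":"object","properties":{"x":{"type":"number","minimum":-1,"maximum":1},"y":{"type":"number","minimum":-1,"maximum":1},"z":{"type":"number","minimum":-1,"maximum":1},"wx":{"type":"number","minimum":-1,"maximum":1},"wy":{"type":"number","minimum":-1,"maximum":1},"wz":{"type":"number","minimum":-1,"maximum":1},"hand":{"type":"number"}}}}},"required":["rows"]}

```bash
mkdir -p pics; python3 - <<'E'
from plant import manip, grab_frame, calibration
import cv2
print(manip.state()); print(manip.tcp_to_grasp)
for n in("top","side"):
    cv2.imwrite(f"pics/{n}0.png",grab_frame(n))
    c=calibration(n); print(n,c)
E
```

```text
{'time': 0.0, 'joint_pos': array([-1.35400368e+00,  5.33465131e-02,  1.61432385e+00,  4.79606531e-06,
        1.47604140e+00, -1.19007416e-01]), 'joint_vel': array([-0.00077593, -0.00093179, -0.00169068,  0.00024045, -0.00132427,
        0.00127976]), 'joint_efforts': array([ 2.13524768e-04, -3.93682516e+01, -3.70176458e+01,  5.15123781e-05,
        7.19954580e-03,  1.02921396e-05]), 'tool_pos': array([ 0.20581   , -0.5894563 ,  0.23005163]), 'tool_rot': array([-1.05840468e-03,  9.85937356e-01,  1.67111959e-01, -4.93995556e-05]), 'contact_force': array([ 0.37266648,  0.54062835, -0.31149718]), 'ft_torque': array([-0.0433829 , -0.02241426,  0.01549955]), 'grasp_force': 0.0, 'gripper_width': 1.0007502145900355}
0.0187
top {'camera_matrix': array([[470.26053705,   0.        , 329.38537596],
       [  0.        , 470.26053705, 201.37185153],
       [  0.        ,   0.        ,   1.        ]]), 'k1': -0.00011904271513626085, 'R': array([[ 0.02694254, -0.99961464,  0.006684  ],
       [-0.9957678 , -0.02742539, -0.08771734],
       [ 0.08786684, -0.00429239, -0.99612298]]), 't': array([-0.04979569,  0.610606  ,  1.54722338])}
side {'camera_matrix': array([[417.41904438,   0.        , 315.63328746],
       [  0.        , 417.41904438, 198.96242707],
       [  0.        ,   0.        ,   1.        ]]), 'k1': -0.011167464148365254, 'R': array([[-0.87729599, -0.47970279, -0.01539381],
       [-0.27952487,  0.53675101, -0.79609309],
       [ 0.39015072, -0.69410632, -0.60497837]]), 't': array([0.53347111, 0.23030027, 0.88124917])}
```

View pics/top0.png

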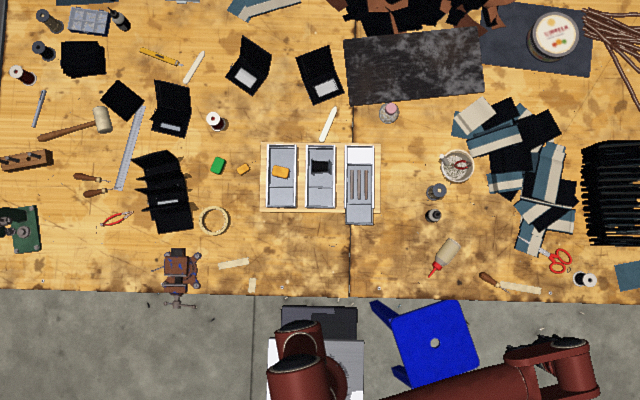

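View pics/side0.png

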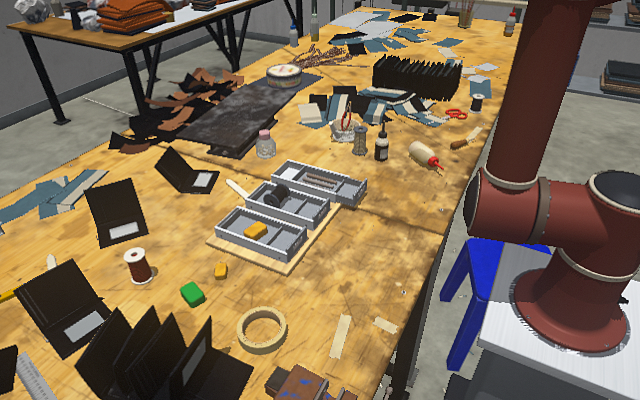

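The top view shows the wax tray on the left (283,177), the spool tray in the middle (320,175) and the open punch tray on the right (359,187). The tan spool and the bottle are to the right, near (436,190) and (433,214). I'll enlarge that area.

```bash
python3 - <<'E'
import cv2
a=cv2.imread("pics/top0.png")[135:235,250:450]
cv2.imwrite("pics/c1.png",cv2.resize(a,None,fx=4,fy=4,interpolation=cv2.INTER_CUBIC))
E
```

```text
(no output)
```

View pics/c1.png

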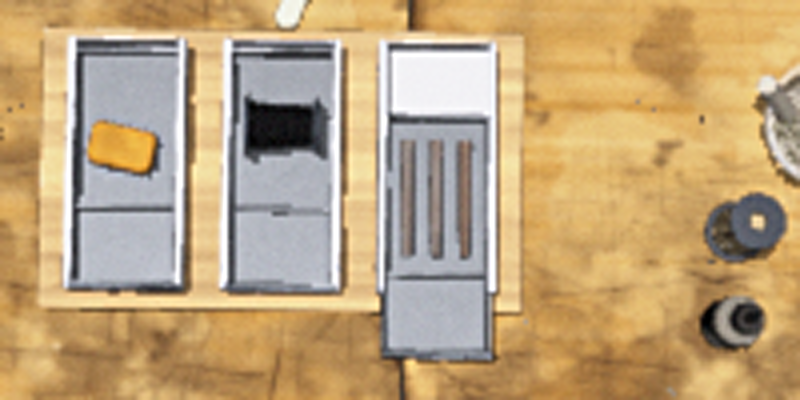

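The crop shows these front lip lines, in crop pixels:
- **Wax:** (66..186, ~288)
- **Spool:** (222..342, ~290)
- **Punch:** (383..493, ~356)

I'll back-project them, along with the board corners (42,303) and (521,311).

```bash
cat > h.py <<'E'
import numpy as np, cv2
from plant import manip, grab_frame, calibration
def px2w(name,uv,z,c=None):
    c=c or calibration(name); K,R,t=c["camera_matrix"],np.array(c["R"]),np.array(c["t"])
    p=cv2.undistortPoints(np.array([[uv]],float),K,np.array([c["k1"],0,0,0.]))[0,0]
    d=R.T@np.r_[p,1]; o=-R.T@t
    return o+d*(z-o[2])/d[2]
def w2px(name,X,c=None):
    c=c or calibration(name)
    return cv2.projectPoints(np.array([X],float),cv2.Rodrigues(np.array(c["R"]))[0],np.array(c["t"]),c["camera_matrix"],np.array([c["k1"],0,0,0.]))[0][0,0]
E
python3 - <<'E'
from h import *
for n,u,v,z in [("waxL",66,288,.059),("waxR",186,288,.059),("spL",222,290,.059),("spR",342,290,.059),("puL",383,356,.059),("puR",493,356,.059),
 ("bFL",42,303,.015),("bFR",521,311,.015),("bBL",47,30,.015),("bBR",524,37,.015),("bottle",733,322,.1),("tan",760,220,.086),("waxdivL",78,208,.033)]:
    print(n,px2w("top",(250+(u+.5)/4-.5,135+(v+.5)/4-.5),z).round(4))
E
```

```text
waxL [0.586  0.1735 0.059 ]
waxR [0.5887 0.0754 0.059 ]
spL [0.5878 0.0459 0.059 ]
spR [ 0.5905 -0.0523  0.059 ]
puL [ 0.5374 -0.0872  0.059 ]
puR [ 0.5399 -0.177   0.059 ]
bFL [0.576  0.1989 0.015 ]
bFR [ 0.5803 -0.2042  0.015 ]
bBL [0.809  0.2039 0.015 ]
bBR [ 0.8145 -0.2027  0.015 ]
bottle [ 0.5704 -0.3638  0.1   ]
tan [ 0.6545 -0.3882  0.086 ]
waxdivL [0.6551 0.1695 0.033 ]
```

The lips fit their sizes: the wax and spool lips are at x ≈ 0.588, and the punch lip's outer face is at x ≈ 0.538, y ≈ -0.132, so about 0.055 m out. Board yaw is about 0.7°. I'll turn the tool square, shut the fingers and move over to just in front of the punch lip.

>>> send_rows --rows '[{"wz": 0.1375,"hand": -1},{"wz": 0.1375,"hand": -1},{"wz": 0.1375,"hand": -1},{"x": 0.1,"y": -0.17,"hand": -1},{"x": 0.1,"y": -0.17,"hand": -1},{"x": 0.1,"y": -0.17,"hand": -1},{"x": 0.1,"y": -0.17,"hand": -1},{"x": 0.1,"y": -0.17,"hand": -1},{"x": 0.1,"y": -0.17,"hand": -1},{"x": 0.1,"y": -0.17,"hand": -1}]'

```text
invalid input at $.rows[0]: expected keys x, y, z, wx, wy, wz, hand
```

>>> send_rows --rows '[{"x": 0,"y": 0,"z": 0,"wx": 0,"wy": 0,"wz": 0.1375,"hand": -1},{"x": 0,"y": 0,"z": 0,"wx": 0,"wy": 0,"wz": 0.1375,"hand": -1},{"x": 0,"y": 0,"z": 0,"wx": 0,"wy": 0,"wz": 0.1375,"hand": -1},{"x": 0.1,"y": -0.17,"z": 0,"wx": 0,"wy": 0,"wz": 0,"hand": -1},{"x": 0.1,"y": -0.17,"z": 0,"wx": 0,"wy": 0,"wz": 0,"hand": -1},{"x": 0.1,"y": -0.17,"z": 0,"wx": 0,"wy": 0,"wz": 0,"hand": -1},{"x": 0.1,"y": -0.17,"z": 0,"wx": 0,"wy": 0,"wz": 0,"hand": -1},{"x": 0.1,"y": -0.17,"z": 0,"wx": 0,"wy": 0,"wz": 0,"hand": -1},{"x": 0.1,"y": -0.17,"z": 0,"wx": 0,"wy": 0,"wz": 0,"hand": -1},{"x": 0.1,"y": -0.17,"z": 0,"wx": 0,"wy": 0,"wz": 0,"hand": -1}]'

```text
time: 0.93
tool_pos: [0.3091, -0.4088, 0.2307]
tool_rot: [-0.0, 1.0, 0.006, -0.0]
contact_force: [0.7, -0.0, 0.5]
gripper_width: 0.003
grasp_force: 0.0
```

>>> send_rows --rows '[{"x": 0.11,"y": -0.185,"z": 0.08,"wx": 0,"wy": 0,"wz": 0,"hand": -1},{"x": 0.11,"y": -0.185,"z": 0.08,"wx": 0,"wy": 0,"wz": 0,"hand": -1},{"x": 0.11,"y": -0.185,"z": 0.08,"wx": 0,"wy": 0,"wz": 0,"hand": -1},{"x": 0.11,"y": -0.185,"z": 0.08,"wx": 0,"wy": 0,"wz": 0,"hand": -1},{"x": 0.11,"y": -0.185,"z": 0.08,"wx": 0,"wy": 0,"wz": 0,"hand": -1},{"x": 0.11,"y": -0.185,"z": 0.08,"wx": 0,"wy": 0,"wz": 0,"hand": -1},{"x": 0.11,"y": -0.185,"z": 0.08,"wx": 0,"wy": 0,"wz": 0,"hand": -1},{"x": 0.11,"y": -0.185,"z": 0.08,"wx": 0,"wy": 0,"wz": 0,"hand": -1},{"x": 0.11,"y": -0.185,"z": 0.08,"wx": 0,"wy": 0,"wz": 0,"hand": -1},{"x": 0.11,"y": -0.185,"z": 0.08,"wx": 0,"wy": 0,"wz": 0,"hand": -1}]'

```text
time: 1.77
tool_pos: [0.4708, -0.1292, 0.1104]
tool_rot: [-0.0, 1.0, 0.006, -0.0]
contact_force: [-0.1, 0.5, 0.6]
gripper_width: 0.001
grasp_force: 0.0
```

>>> send_rows --rows '[{"x": 0,"y": 0.02,"z": 0.113,"wx": 0,"wy": 0,"wz": 0,"hand": -1},{"x": 0,"y": 0,"z": 0.113,"wx": 0,"wy": 0,"wz": 0,"hand": -1},{"x": 0,"y": 0,"z": 0.113,"wx": 0,"wy": 0,"wz": 0,"hand": -1},{"x": 0,"y": 0,"z": 0.113,"wx": 0,"wy": 0,"wz": 0,"hand": -1},{"x": 0.05,"y": 0,"z": 0,"wx": 0,"wy": 0,"wz": 0,"hand": -1},{"x": 0.05,"y": 0,"z": 0,"wx": 0,"wy": 0,"wz": 0,"hand": -1},{"x": 0.05,"y": 0,"z": 0,"wx": 0,"wy": 0,"wz": 0,"hand": -1},{"x": 0.05,"y": 0,"z": 0,"wx": 0,"wy": 0,"wz": 0,"hand": -1},{"x": 0.05,"y": 0,"z": 0,"wx": 0,"wy": 0,"wz": 0,"hand": -1},{"x": 0,"y": 0,"z": 0,"wx": 0,"wy": 0,"wz": 0,"hand": -1}]'

```text
time: 2.6
tool_pos: [0.5105, -0.134, 0.045]
tool_rot: [0.001, 1.0, 0.006, 0.002]
contact_force: [-0.2, -0.8, 0.2]
gripper_width: -0.004
grasp_force: 0.0
```

```bash
python3 - <<'E'
from h import *
c=calibration("wrist"); a=grab_frame("wrist"); cv2.imwrite("pics/w1.png",a); print(manip.state()["tool_pos"])
b=grab_frame("side")[140:290,180:400]; cv2.imwrite("pics/s1.png",cv2.resize(b,None,fx=3.6,fy=3.6,interpolation=2))
E
```

```text
[ 0.50955426 -0.13378786  0.04454705]
```

View pics/s1.png

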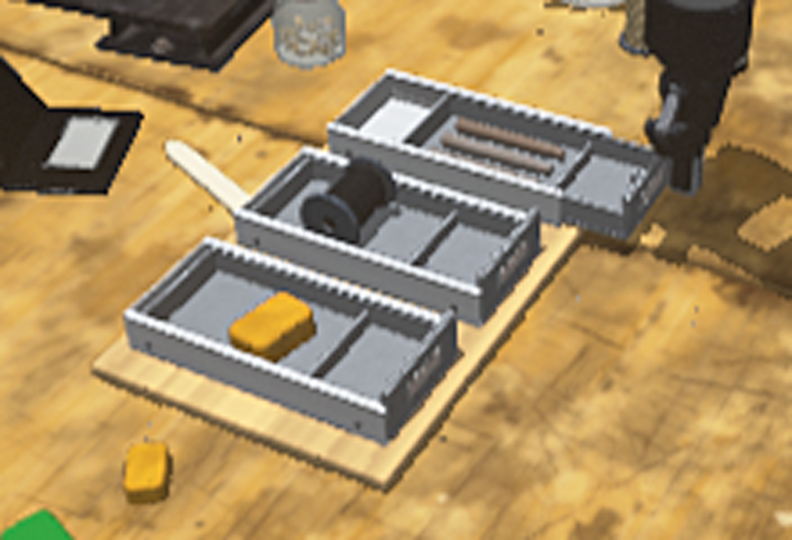

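The side view shows the shut fingertip just in front of the punch lip, at (685,180) in the crop. I'll push gently.

>>> send_rows --rows '[{"x": 0.035,"y": 0,"z": 0,"wx": 0,"wy": 0,"wz": 0,"hand": -1},{"x": 0.035,"y": 0,"z": 0,"wx": 0,"wy": 0,"wz": 0,"hand": -1},{"x": 0.035,"y": 0,"z": 0,"wx": 0,"wy": 0,"wz": 0,"hand": -1},{"x": 0.035,"y": 0,"z": 0,"wx": 0,"wy": 0,"wz": 0,"hand": -1},{"x": 0.035,"y": 0,"z": 0,"wx": 0,"wy": 0,"wz": 0,"hand": -1},{"x": 0.035,"y": 0,"z": 0,"wx": 0,"wy": 0,"wz": 0,"hand": -1},{"x": 0.035,"y": 0,"z": 0,"wx": 0,"wy": 0,"wz": 0,"hand": -1},{"x": 0.035,"y": 0,"z": 0,"wx": 0,"wy": 0,"wz": 0,"hand": -1},{"x": 0.035,"y": 0,"z": 0,"wx": 0,"wy": 0,"wz": 0,"hand": -1},{"x": 0.035,"y": 0,"z": 0,"wx": 0,"wy": 0,"wz": 0,"hand": -1}]'

```text
time: 3.53
tool_pos: [0.561, -0.1327, 0.0434]
tool_rot: [-0.0, 1.0, 0.006, -0.0]
contact_force: [-2.8, 0.6, 1.4]
gripper_width: -0.003
grasp_force: 0.9
```

Touching at about 2 N of friction. I'll continue slowly.

>>> send_rows --rows '[{"x": 0.013,"y": 0,"z": 0,"wx": 0,"wy": 0,"wz": 0,"hand": -1},{"x": 0.013,"y": 0,"z": 0,"wx": 0,"wy": 0,"wz": 0,"hand": -1},{"x": 0.013,"y": 0,"z": 0,"wx": 0,"wy": 0,"wz": 0,"hand": -1},{"x": 0.013,"y": 0,"z": 0,"wx": 0,"wy": 0,"wz": 0,"hand": -1},{"x": 0.013,"y": 0,"z": 0,"wx": 0,"wy": 0,"wz": 0,"hand": -1},{"x": 0.013,"y": 0,"z": 0,"wx": 0,"wy": 0,"wz": 0,"hand": -1},{"x": 0.013,"y": 0,"z": 0,"wx": 0,"wy": 0,"wz": 0,"hand": -1},{"x": 0,"y": 0,"z": 0,"wx": 0,"wy": 0,"wz": 0,"hand": -1},{"x": 0,"y": 0,"z": 0,"wx": 0,"wy": 0,"wz": 0,"hand": -1},{"x": 0,"y": 0,"z": 0,"wx": 0,"wy": 0,"wz": 0,"hand": -1}]'

```text
time: 4.37
tool_pos: [0.5745, -0.1328, 0.0436]
tool_rot: [0.0, 1.0, 0.006, 0.0]
contact_force: [-0.1, 0.5, -1.2]
gripper_width: -0.001
grasp_force: 0.0
```

>>> send_rows --rows '[{"x": 0.013,"y": 0,"z": 0,"wx": 0,"wy": 0,"wz": 0,"hand": -1},{"x": 0.013,"y": 0,"z": 0,"wx": 0,"wy": 0,"wz": 0,"hand": -1},{"x": 0.013,"y": 0,"z": 0,"wx": 0,"wy": 0,"wz": 0,"hand": -1},{"x": 0.013,"y": 0,"z": 0,"wx": 0,"wy": 0,"wz": 0,"hand": -1},{"x": 0,"y": 0,"z": 0,"wx": 0,"wy": 0,"wz": 0,"hand": -1},{"x": 0,"y": 0,"z": 0,"wx": 0,"wy": 0,"wz": 0,"hand": -1},{"x": 0,"y": 0,"z": 0,"wx": 0,"wy": 0,"wz": 0,"hand": -1},{"x": 0,"y": 0,"z": 0,"wx": 0,"wy": 0,"wz": 0,"hand": -1},{"x": 0,"y": 0,"z": 0,"wx": 0,"wy": 0,"wz": 0,"hand": -1},{"x": 0,"y": 0,"z": 0,"wx": 0,"wy": 0,"wz": 0,"hand": -1}]'

```text
time: 5.2
tool_pos: [0.5808, -0.1326, 0.0434]
tool_rot: [-0.0, 1.0, 0.006, -0.002]
contact_force: [-6.7, 0.8, 4.5]
gripper_width: -0.001
grasp_force: 3.2
```

>>> send_rows --rows '[{"x": 0.01,"y": 0,"z": 0,"wx": 0,"wy": 0,"wz": 0,"hand": -1},{"x": 0.01,"y": 0,"z": 0,"wx": 0,"wy": 0,"wz": 0,"hand": -1},{"x": 0,"y": 0,"z": 0,"wx": 0,"wy": 0,"wz": 0,"hand": -1},{"x": 0,"y": 0,"z": 0,"wx": 0,"wy": 0,"wz": 0,"hand": -1},{"x": 0,"y": 0,"z": 0,"wx": 0,"wy": 0,"wz": 0,"hand": -1},{"x": 0,"y": 0,"z": 0,"wx": 0,"wy": 0,"wz": 0,"hand": -1},{"x": 0,"y": 0,"z": 0,"wx": 0,"wy": 0,"wz": 0,"hand": -1},{"x": 0,"y": 0,"z": 0,"wx": 0,"wy": 0,"wz": 0,"hand": -1},{"x": 0,"y": 0,"z": 0,"wx": 0,"wy": 0,"wz": 0,"hand": -1},{"x": 0,"y": 0,"z": 0,"wx": 0,"wy": 0,"wz": 0,"hand": -1}]'

```text
time: 6.03
tool_pos: [0.5809, -0.1326, 0.0434]
tool_rot: [-0.0, 1.0, 0.006, -0.006]
contact_force: [-17.3, -0.7, 12.7]
gripper_width: 0.001
grasp_force: 9.0
```

The force climbed to 17 N with no motion, so the punch tray is at its home stop. I'll back off and rise.

>>> send_rows --rows '[{"x": -0.08,"y": 0,"z": 0,"wx": 0,"wy": 0,"wz": 0,"hand": -1},{"x": -0.08,"y": 0,"z": 0,"wx": 0,"wy": 0,"wz": 0,"hand": -1},{"x": -0.08,"y": 0,"z": 0,"wx": 0,"wy": 0,"wz": 0,"hand": -1},{"x": 0,"y": 0,"z": -0.12,"wx": 0,"wy": 0,"wz": 0,"hand": -1},{"x": 0,"y": 0,"z": -0.12,"wx": 0,"wy": 0,"wz": 0,"hand": -1},{"x": 0,"y": 0,"z": -0.12,"wx": 0,"wy": 0,"wz": 0,"hand": -1},{"x": 0,"y": 0,"z": -0.12,"wx": 0,"wy": 0,"wz": 0,"hand": -1},{"x": 0,"y": 0,"z": -0.12,"wx": 0,"wy": 0,"wz": 0,"hand": -1},{"x": 0,"y": 0,"z": -0.12,"wx": 0,"wy": 0,"wz": 0,"hand": -1},{"x": 0,"y": -0.1,"z": 0,"wx": 0,"wy": 0,"wz": 0,"hand": -1}]'

```text
time: 6.87
tool_pos: [0.552, -0.1204, 0.1567]
tool_rot: [0.002, 1.0, 0.005, 0.004]
contact_force: [0.8, 0.4, -0.0]
gripper_width: -0.002
grasp_force: 0.0
```

>>> send_rows --rows '[{"x": 0.055,"y": -0.18,"z": 0,"wx": 0,"wy": 0,"wz": 0,"hand": -1},{"x": 0.055,"y": -0.18,"z": 0,"wx": 0,"wy": 0,"wz": 0,"hand": -1},{"x": 0.055,"y": -0.18,"z": 0,"wx": 0,"wy": 0,"wz": 0,"hand": -1},{"x": 0.055,"y": -0.18,"z": 0,"wx": 0,"wy": 0,"wz": 0,"hand": -1},{"x": 0.055,"y": -0.18,"z": 0,"wx": 0,"wy": 0,"wz": 0,"hand": -1},{"x": 0.055,"y": -0.18,"z": 0,"wx": 0,"wy": 0,"wz": 0,"hand": -1},{"x": 0.055,"y": -0.18,"z": 0,"wx": 0,"wy": 0,"wz": 0,"hand": -1},{"x": 0.055,"y": -0.18,"z": 0,"wx": 0,"wy": 0,"wz": 0,"hand": -1},{"x": 0.055,"y": -0.18,"z": 0,"wx": 0,"wy": 0,"wz": 0,"hand": -1},{"x": 0,"y": 0,"z": 0,"wx": 0,"wy": 0,"wz": 0,"hand": -1}]'

```text
time: 7.7
tool_pos: [0.6213, 0.1303, 0.1517]
tool_rot: [-0.001, 1.0, 0.008, 0.001]
contact_force: [-0.4, -0.4, -0.1]
gripper_width: -0.003
grasp_force: 0.0
```

```bash
python3 - <<'E'
from h import *
print(manip.state()["tool_pos"])
a=grab_frame("top"); w=grab_frame("wrist")
cv2.imwrite("pics/t2.png",np.vstack([cv2.resize(a[135:225,250:410],None,fx=3.5,fy=3.5,interpolation=2),cv2.resize(w,(448,280))[:, :448] if 0 else cv2.copyMakeBorder(cv2.resize(w,(448,280)),0,0,0,112,cv2.BORDER_CONSTANT)]))
E
```

```text
[0.62133645 0.13026187 0.15173804]
```

View pics/t2.png

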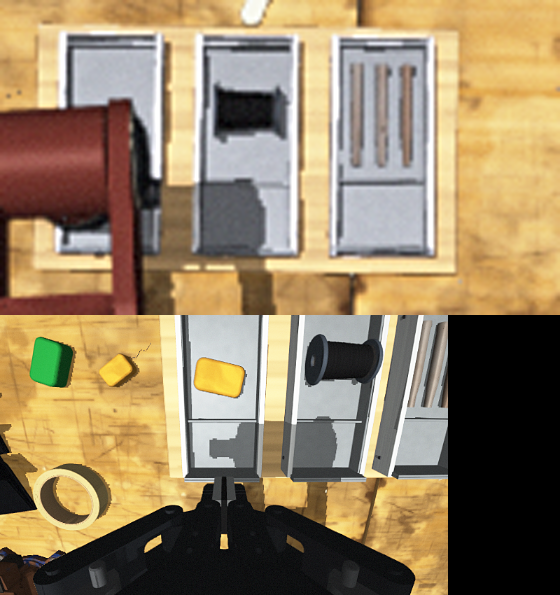

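The top view shows the punch lip in line with the spool lip, so that tray is home. The wrist view shows the wax lip spanning x 187–258 at y ≈ 163 of its inset. I'll back-project that as a check before going down.

```bash
python3 - <<'E'
from h import *
s=640/448
for u,v,z in[(187,163,.059),(258,163,.059),(190,106,.033),(262,106,.033)]: print(px2w("wrist",(u*s,v*s),z).round(4))
E
```

```text
[0.5901 0.1695 0.059 ]
[0.5914 0.0856 0.059 ]
[0.6541 0.1682 0.033 ]
[0.6554 0.0803 0.033 ]
```

>>> send_rows --rows '[{"x": 0.02,"y": 0.033,"z": 0,"wx": 0,"wy": 0,"wz": 0,"hand": -1},{"x": 0,"y": 0,"z": 0.12,"wx": 0,"wy": 0,"wz": 0,"hand": -1},{"x": 0,"y": 0,"z": 0.12,"wx": 0,"wy": 0,"wz": 0,"hand": -1},{"x": 0,"y": 0,"z": 0.12,"wx": 0,"wy": 0,"wz": 0,"hand": -1},{"x": 0,"y": 0,"z": 0.12,"wx": 0,"wy": 0,"wz": 0,"hand": -1},{"x": 0,"y": 0,"z": 0.12,"wx": 0,"wy": 0,"wz": 0,"hand": -1},{"x": 0,"y": 0,"z": 0.07,"wx": 0,"wy": 0,"wz": 0,"hand": -1},{"x": 0,"y": 0,"z": 0.05,"wx": 0,"wy": 0,"wz": 0,"hand": -1},{"x": 0,"y": 0,"z": 0.03,"wx": 0,"wy": 0,"wz": 0,"hand": -1},{"x": 0,"y": 0,"z": 0,"wx": 0,"wy": 0,"wz": 0,"hand": -1}]'

```text
time: 8.63
tool_pos: [0.623, 0.1203, 0.0384]
tool_rot: [0.0, 1.0, 0.006, -0.0]
contact_force: [-0.6, 0.8, 0.8]
gripper_width: 0.001
grasp_force: 0.0
```

>>> send_rows --rows '[{"x": -0.018,"y": 0,"z": 0,"wx": 0,"wy": 0,"wz": 0,"hand": -1},{"x": -0.018,"y": 0,"z": 0,"wx": 0,"wy": 0,"wz": 0,"hand": -1},{"x": -0.018,"y": 0,"z": 0,"wx": 0,"wy": 0,"wz": 0,"hand": -1},{"x": -0.018,"y": 0,"z": 0,"wx": 0,"wy": 0,"wz": 0,"hand": -1},{"x": -0.018,"y": 0,"z": 0,"wx": 0,"wy": 0,"wz": 0,"hand": -1},{"x": -0.018,"y": 0,"z": 0,"wx": 0,"wy": 0,"wz": 0,"hand": -1},{"x": -0.018,"y": 0,"z": 0,"wx": 0,"wy": 0,"wz": 0,"hand": -1},{"x": -0.018,"y": 0,"z": 0,"wx": 0,"wy": 0,"wz": 0,"hand": -1},{"x": -0.018,"y": 0,"z": 0,"wx": 0,"wy": 0,"wz": 0,"hand": -1},{"x": -0.018,"y": 0,"z": 0,"wx": 0,"wy": 0,"wz": 0,"hand": -1}]'

```text
time: 9.47
tool_pos: [0.5964, 0.1207, 0.0391]
tool_rot: [-0.0, 1.0, 0.006, 0.001]
contact_force: [1.4, 0.3, -0.4]
gripper_width: 0.001
grasp_force: 0.8
```

The lip is hooked, with about 1.4 N of drag. I'll keep drawing.

>>> send_rows --rows '[{"x": -0.022,"y": 0,"z": 0,"wx": 0,"wy": 0,"wz": 0,"hand": -1},{"x": -0.022,"y": 0,"z": 0,"wx": 0,"wy": 0,"wz": 0,"hand": -1},{"x": -0.022,"y": 0,"z": 0,"wx": 0,"wy": 0,"wz": 0,"hand": -1},{"x": -0.022,"y": 0,"z": 0,"wx": 0,"wy": 0,"wz": 0,"hand": -1},{"x": -0.022,"y": 0,"z": 0,"wx": 0,"wy": 0,"wz": 0,"hand": -1},{"x": -0.022,"y": 0,"z": 0,"wx": 0,"wy": 0,"wz": 0,"hand": -1},{"x": -0.022,"y": 0,"z": 0,"wx": 0,"wy": 0,"wz": 0,"hand": -1},{"x": -0.022,"y": 0,"z": 0,"wx": 0,"wy": 0,"wz": 0,"hand": -1},{"x": -0.022,"y": 0,"z": 0,"wx": 0,"wy": 0,"wz": 0,"hand": -1},{"x": -0.022,"y": 0,"z": 0,"wx": 0,"wy": 0,"wz": 0,"hand": -1}]'

```text
time: 10.3
tool_pos: [0.563, 0.1202, 0.0391]
tool_rot: [0.0, 1.0, 0.006, 0.0]
contact_force: [2.0, -0.1, -0.3]
gripper_width: 0.0
grasp_force: 0.9
```

>>> send_rows --rows '[{"x": -0.022,"y": 0,"z": 0,"wx": 0,"wy": 0,"wz": 0,"hand": -1},{"x": -0.022,"y": 0,"z": 0,"wx": 0,"wy": 0,"wz": 0,"hand": -1},{"x": -0.022,"y": 0,"z": 0,"wx": 0,"wy": 0,"wz": 0,"hand": -1},{"x": -0.022,"y": 0,"z": 0,"wx": 0,"wy": 0,"wz": 0,"hand": -1},{"x": -0.022,"y": 0,"z": 0,"wx": 0,"wy": 0,"wz": 0,"hand": -1},{"x": -0.022,"y": 0,"z": 0,"wx": 0,"wy": 0,"wz": 0,"hand": -1},{"x": -0.022,"y": 0,"z": 0,"wx": 0,"wy": 0,"wz": 0,"hand": -1},{"x": -0.022,"y": 0,"z": 0,"wx": 0,"wy": 0,"wz": 0,"hand": -1},{"x": 0,"y": 0,"z": 0,"wx": 0,"wy": 0,"wz": 0,"hand": -1},{"x": 0,"y": 0,"z": 0,"wx": 0,"wy": 0,"wz": 0,"hand": -1}]'

```text
time: 11.13
tool_pos: [0.536, 0.1201, 0.0386]
tool_rot: [-0.0, 1.0, 0.006, -0.001]
contact_force: [0.4, 1.2, 0.4]
gripper_width: -0.0
grasp_force: 0.0
```

>>> send_rows --rows '[{"x": -0.015,"y": 0,"z": 0,"wx": 0,"wy": 0,"wz": 0,"hand": -1},{"x": -0.015,"y": 0,"z": 0,"wx": 0,"wy": 0,"wz": 0,"hand": -1},{"x": -0.015,"y": 0,"z": 0,"wx": 0,"wy": 0,"wz": 0,"hand": -1},{"x": -0.015,"y": 0,"z": 0,"wx": 0,"wy": 0,"wz": 0,"hand": -1},{"x": -0.015,"y": 0,"z": 0,"wx": 0,"wy": 0,"wz": 0,"hand": -1},{"x": -0.015,"y": 0,"z": 0,"wx": 0,"wy": 0,"wz": 0,"hand": -1},{"x": -0.01,"y": 0,"z": 0,"wx": 0,"wy": 0,"wz": 0,"hand": -1},{"x": -0.01,"y": 0,"z": 0,"wx": 0,"wy": 0,"wz": 0,"hand": -1},{"x": -0.01,"y": 0,"z": 0,"wx": 0,"wy": 0,"wz": 0,"hand": -1},{"x": 0,"y": 0,"z": 0,"wx": 0,"wy": 0,"wz": 0,"hand": -1}]'

```text
time: 11.97
tool_pos: [0.5185, 0.1197, 0.039]
tool_rot: [0.0, 1.0, 0.006, -0.0]
contact_force: [-0.2, -0.2, -0.5]
gripper_width: 0.002
grasp_force: 0.1
```

>>> send_rows --rows '[{"x": -0.01,"y": 0,"z": 0,"wx": 0,"wy": 0,"wz": 0,"hand": -1},{"x": -0.01,"y": 0,"z": 0,"wx": 0,"wy": 0,"wz": 0,"hand": -1},{"x": -0.01,"y": 0,"z": 0,"wx": 0,"wy": 0,"wz": 0,"hand": -1},{"x": 0,"y": 0,"z": 0,"wx": 0,"wy": 0,"wz": 0,"hand": -1},{"x": 0,"y": 0,"z": 0,"wx": 0,"wy": 0,"wz": 0,"hand": -1},{"x": 0,"y": 0,"z": 0,"wx": 0,"wy": 0,"wz": 0,"hand": -1},{"x": 0,"y": 0,"z": 0,"wx": 0,"wy": 0,"wz": 0,"hand": -1},{"x": 0,"y": 0,"z": 0,"wx": 0,"wy": 0,"wz": 0,"hand": -1},{"x": 0,"y": 0,"z": 0,"wx": 0,"wy": 0,"wz": 0,"hand": -1},{"x": 0,"y": 0,"z": 0,"wx": 0,"wy": 0,"wz": 0,"hand": -1}]'

```text
time: 12.8
tool_pos: [0.5151, 0.1196, 0.0392]
tool_rot: [-0.0, 1.0, 0.006, 0.001]
contact_force: [4.8, 0.5, -3.3]
gripper_width: -0.001
grasp_force: 2.5
```

>>> send_rows --rows '[{"x": -0.01,"y": 0,"z": 0,"wx": 0,"wy": 0,"wz": 0,"hand": -1},{"x": -0.01,"y": 0,"z": 0,"wx": 0,"wy": 0,"wz": 0,"hand": -1},{"x": 0,"y": 0,"z": 0,"wx": 0,"wy": 0,"wz": 0,"hand": -1},{"x": 0,"y": 0,"z": 0,"wx": 0,"wy": 0,"wz": 0,"hand": -1},{"x": 0,"y": 0,"z": 0,"wx": 0,"wy": 0,"wz": 0,"hand": -1},{"x": 0,"y": 0,"z": 0,"wx": 0,"wy": 0,"wz": 0,"hand": -1},{"x": 0,"y": 0,"z": 0,"wx": 0,"wy": 0,"wz": 0,"hand": -1},{"x": 0,"y": 0,"z": 0,"wx": 0,"wy": 0,"wz": 0,"hand": -1},{"x": 0,"y": 0,"z": 0,"wx": 0,"wy": 0,"wz": 0,"hand": -1},{"x": 0,"y": 0,"z": 0,"wx": 0,"wy": 0,"wz": 0,"hand": -1}]'

```text
time: 13.63
tool_pos: [0.5151, 0.1196, 0.0397]
tool_rot: [-0.0, 1.0, 0.006, 0.005]
contact_force: [15.0, 0.4, -10.3]
gripper_width: -0.002
grasp_force: 7.5
```

It is at the stop: 15 N with no motion. I'll move off the lip within the bay, rise, and look.

>>> send_rows --rows '[{"x": 0.03,"y": 0,"z": 0,"wx": 0,"wy": 0,"wz": 0,"hand": -1},{"x": 0.03,"y": 0,"z": 0,"wx": 0,"wy": 0,"wz": 0,"hand": -1},{"x": 0.05,"y": 0,"z": 0,"wx": 0,"wy": 0,"wz": 0,"hand": -1},{"x": 0,"y": 0,"z": 0,"wx": 0,"wy": 0,"wz": 0,"hand": -1},{"x": 0,"y": 0,"z": -0.12,"wx": 0,"wy": 0,"wz": 0,"hand": -1},{"x": 0,"y": 0,"z": -0.15,"wx": 0,"wy": 0,"wz": 0,"hand": -1},{"x": 0,"y": 0,"z": -0.15,"wx": 0,"wy": 0,"wz": 0,"hand": -1},{"x": 0,"y": 0,"z": -0.15,"wx": 0,"wy": 0,"wz": 0,"hand": -1},{"x": 0,"y": 0,"z": -0.15,"wx": 0,"wy": 0,"wz": 0,"hand": -1},{"x": 0,"y": 0,"z": 0,"wx": 0,"wy": 0,"wz": 0,"hand": -1}]'

```text
time: 14.47
tool_pos: [0.5308, 0.1202, 0.1526]
tool_rot: [-0.0, 1.0, 0.006, 0.004]
contact_force: [0.6, -0.1, 0.3]
gripper_width: -0.001
grasp_force: 0.0
```

```bash
python3 - <<'E'
from h import *
print(manip.state()["tool_pos"],manip.state()["contact_force"])
a=grab_frame("side"); w=grab_frame("top")
cv2.imwrite("pics/f.png",np.vstack([cv2.resize(w[135:240,250:450],(600,315),interpolation=2),cv2.resize(a[140:290,180:465],(600,285))]))
E
```

```text
[0.53077065 0.12017186 0.15262594] [ 0.59521072 -0.13802264  0.25060468]
```

View pics/f.png

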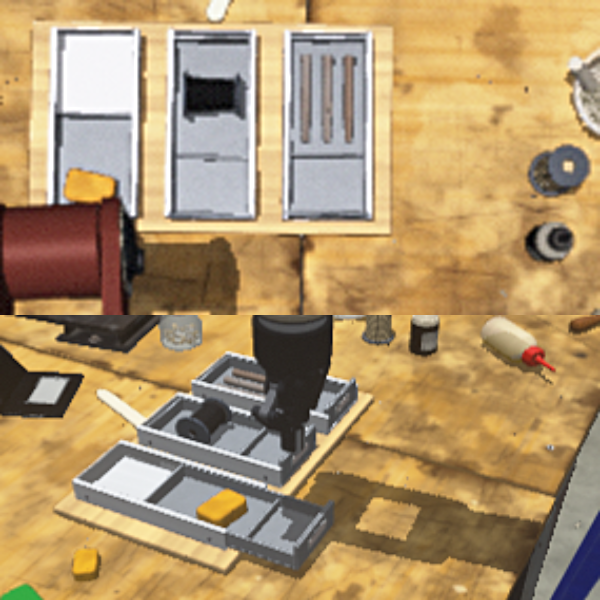

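The wax tray is out with the wax behind its divider. The punch and spool trays are shut, the bottle and tan spool stand where they were, and the arm touches nothing.

```bash
python3 -c "
from plant import job_done
print(job_done())"
```

```text
the job is handed in; nothing more can be done
None
```

I pushed the punch tray home, then drew the wax tray out to its stop with the wax still behind its divider and the spool tray shut, and handed the job in at about 14.5 s; the hand-in returned no verdict.

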